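Hang the lift-off gate on the eyepiece bay and shut it

ROBOT

A 6-joint arm with a two-finger parallel gripper is mounted at the origin on the work surface. World frame = base frame: x ahead of the robot, y to its left, z up, the work surface at z = 0. Lengths are in m, angles in rad, forces in N, time in s.
With the tool pointing down it reaches from about 0.375 to 0.9 m from the base axis. Payload 3.1 kg.
Tool frame: the origin (TCP) lies midway between the tips of the shut fingers; the grasp point (between the pads) lies 19 mm behind it; x points along the fingers, y is the direction in which the jaws open and shut, and the axes are right-handed (so a half turn about x gives the same grasp; the last joint's range is limited). The gripper opens to 87 mm and grips with 3 to 60 N. Pads are 19 mm wide; open, the fingers measure 117 mm over their backs; the gripper's body (75 mm by 190 mm) begins 51 mm behind the grasp point.
Start: joints at [-1.397, 0.527, 1.433, -0, 1.181, -0.178], TCP at [0.215, -0.587, 0.223] pointing down, gripper open.
Joint ranges: [-3.08, 3.08], [-0.75, 2.2], [0.22, 2.44], [-1.43, 4.57], [0, 2.65], [-2.85, 2.85]. Speed limits (rad/s): [2.79, 2.79, 3.14, 3.14, 3.14, 3.14].

INTERFACE

Orientations are given as a unit quaternion [x, y, z, w].
In Python, from rig import get_obs, imaging, robot gives the robot as it stands.
- The arm moves only by the shell command python3 -m inch 'ROWS' [FORCE]. ROWS is JSON, a list of rows, each a list of 3 entries, a list of its own where there are three numbers: the finger opening in mm, from 0 to 87, then the shift along the tool's x, y, z in mm, then the turn, a rotation vector about the tool's x, y, z in degrees. In form: [[grip, [dx, dy, dz], [wx, wy, wz]], ...]. A call has 1 to 12 rows; each row shifts and turns the pose as measured when the row begins, along the tool's axes as they then stand; what a row does not reach is not made up. A row lasts 1/8 s, in which the tool goes at most 62.5 mm and 10.7 degrees, less where a joint would pass 70% of its speed; a pose out of reach is approached as far as the arm can. A call with a gripper value outside its range is refused whole. The fingers move at their own pace and stop on an object; FORCE is the grip in N (left out, the last holds). Time passes only in rows, so rows that do not move let the fingers close. It gives the time, the measured TCP pose, the force and the opening at its end, in the units of the state.
- get_obs(): the state, without advancing time (a new reading comes with each control period).
- imaging.camera(name): name is "scene" or "top" or "wrist"; returns the picture (384x512x3 uint8, red, green, blue); there is no depth.
- imaging.camera_params(name): a dict with "camera_matrix" (3x3 intrinsics, pixels), "xyz" and "rotation" of the camera in the world. Camera axes: x right, y down, z forward; pixel columns grow to the right and rows downward; lengths in m; the calibration is good to about 2 mm. A picture is of the moment at which its call begins: read the wrist's pose just before it. camera_params takes no time and is no camera call; for the wrist camera it gives the pose at the moment of the call.
- robot.hand_in(): hands the job in, once; it reports no verdict.
Trained networks look in the newest picture that a camera, given by its name, has taken for a name from the list of things; names that differ only in an ending like _2 or _b are one class to them, and where a whole thing is asked for, a point or a joint stands for the part that bears it (a point fixed in the world has none). Each returns a list of dicts, best first, with "confidence" (0 to 1); they miss things now and then, are a little off and sometimes report something else, mostly with a low value. They report only what shows in the picture. A call takes as long as a camera call. They do not tell look-alikes from the thing itself.
- imaging.cut_out(camera, target): "pixels" (384x512 bool, what is visible of it) and "box" ([centre column, centre row, width, height] in pixels, round what is visible of it).
- imaging.tip_of(camera, target): "pixel" ([column, row] in pixels: a listed point, or the origin of a listed thing).
The state is a dict: "time": time; "q": joint angles; "joint_velocities": joint speeds; "joint_torque": joint torques, N m; "position": TCP position; "tool_rot": TCP orientation; "ft_force": force on the tool from outside, world axes, zero at the start; "moment": the same for the moment, N m; "grip_width": finger opening in m.
Only numpy, scipy, OpenCV 4.12 (cv2) and the standard library are available. Lean on these libraries where they do the work, as an engineer would, in place of code of your own. Each camera call takes 0.05 s, during which the arm holds its last target. There are 200 camera calls.

TASK

Close up the bay with the clamped zoom eyepiece: take the lift-off gate upright out of its stand, lower it, held open, so that both hinge sockets go fully down on the bay's two upright pintles, then swing it shut against the stop so that its free end is under the keeper lip. Let go of it and leave the other things on the bench where they are.

Things in the scene. Friction and masses are not known exactly. Their poses are not given: they have to be found in the camera images.
- gate_tab (a point): Centre of the lifting tab (50 long, 12 thick, 26 mm tall) on the middle of the gate's top edge; grip here. The gate, loose aluminium, 0.3 to 0.5 kg: panel 150 long, 8 thick, 130 mm tall; this point is 143 mm above its lower edge. x runs along the panel from hinge end (-x) to free end (+x), y across it, z up. At first it stands in the stand, hinge end away from the robot
- gate_socket_low (a point): Bottom mouth, on the axis, of the gate's lower hinge socket: an upright steel barrel 18 mm tall, 22 mm outside, 13 mm through hole, its axis 14 mm off the panel's hinge edge. It lies 89 mm towards the hinge end (-x) of the tab's centre and 125 mm below it (18 mm above the gate's lower edge)
- gate_socket_top (a point): Bottom mouth, on the axis, of the gate's upper hinge socket, the same as the lower one and 80 mm above it on the same axis (45 mm below the tab's centre)
- gate_free (a point): Middle of the gate's free edge (the end away from the sockets): 75 mm towards +x from the tab's centre, 164 mm from the hinge axis, 65 mm above the gate's lower edge
- pintle_low (a point): Root, on the axis, of the bay's lower pintle: an upright steel pin 10 mm thick, 18 mm tall above this point, its upper 7 mm tapering to 3 mm. The mouth of the lower socket rests here, on a collar 17 mm across, when fully home; the tab's centre is then 125 mm above this point. Axes as the bay's
- pintle_top (a point): Root of the upper pintle, same as the lower, 80 mm above it on the same axis. Bracket and collar reach 8 mm below. So the lower socket must enter from the bay's front (-x), between lower pin tip and upper bracket, with the gate 18 to 54 mm (best 36) above its seat, then be lowered. Brackets come from a post 122 mm high, 19 to 35 mm from the axis on the bay's -y side
- keeper (a point): Under-face of the keeper lip, 148 mm above the bench, over the place of the shut gate's free end (164 mm from the hinge axis along the bay's +y). Lip 40 mm long (y, from 144 mm off the axis), 45 deep, 8 thick. It leaves 4 mm above the shut gate's panel, so the gate goes on the pintles only while open. The stop post stands behind it (+x)
- bay: Fixed steel eyepiece bay, 140 deep, 224 wide, walls 101 mm high; inside, a black zoom eyepiece under a red-gripped toggle, below 120 mm. Origin on the bench near its middle; x points into it (open front at -x), y from hinge to free end of the shut gate. Hinge axis at x -50, y -90 mm. Open, the gate stands out to -x; it swings freely, no spring (pressed hard on the stop it rebounds). Hung, its panel's top is at 144 mm
- stand: Fixed gate stand: base 120 by 80 mm, 6 mm thick (the gate's lower edge rests on it), two walls 100 mm long, 40 mm above the bench, leaving a slot 10 mm wide along x for the gate. Origin on the bench under its middle; the gate is lifted straight up out of it
- counterweight: Stainless counterweight, a disc 80 mm across and 55 mm tall; bystander, origin under its centre
- laser_collimator: Blue laser collimator standing on its head, 48 mm across, 110 mm tall; bystander, origin under its centre
- cheshire: Chrome Cheshire tool standing on its flange, 42 mm across, 115 mm tall; bystander, origin under its centre
- plossl: Small black eyepiece standing upside down, 48 mm across, 60 mm tall; bystander, origin under its centre
- diagonal: Black star diagonal with a chrome nose, about 95 mm long, 75 mm tall; bystander, origin under its cube
- screwdriver: Screwdriver lying on the bench, 180 mm long; bystander
Not all that is in view belongs to the job. There is more than one size of the part that bears gate_tab; the job needs the larger.

How it is judged:
On the way:
1. the gate is down on both pintles (distance between gate_socket_low and pintle_low below 0.005 m and distance between gate_socket_top and pintle_top below 0.005 m and angle between gate_tab's own z axis and vertical below 0.08 rad), for 0.2 s.
At the end, for the whole second after the job is handed in: Both socket mouths are within 5 mm of the pintle roots, the gate is upright within 0.08 rad, shut with its free edge within about 18 mm of the closed line under the keeper lip, and at rest (all of step 1 and x of gate_free in the frame of bay between -0.068 and -0.036 m and y of gate_free in the frame of bay above 0.06 m and linear speed of gate below 0.02 m/s); the robot touches nothing.
It fails at once if a bystander on the bench is moved by more than 30 mm (distance of any of counterweight, laser_collimator, cheshire, plossl, diagonal, screwdriver from where it was at the start of the episode above 0.03 m).
It also fails if it takes over 61 s, if anything falls off the work surface, if the arm or the gripper's body presses on something with over 40 N, if the wrist force passes 120 N, or if a joint passes its speed limit or range.

## Working session

There is one attempt and no reset: what is moved stays moved. The work goes in short steps, Python scripts to look and compute and a shell command to move; the robot and the scene stay as the last step left them, time stands still between calls to the robot, and variables do not carry over. Pictures are saved under pics/ and viewed, about 8 in all and at most 12, crops included, and the job is handed in when it is done.

```bash
mkdir -p pics
cat > h.py <<'E'
import numpy as np, cv2, json
from rig import get_obs, imaging, robot
from scipy.spatial.transform import Rotation as R
def P(c):
    p=imaging.camera_params(c); r=np.array(p["rotation"],float)
    if r.shape!=(3,3): r=R.from_quat(r.ravel()).as_matrix() if r.size==4 else R.from_rotvec(r).as_matrix()
    return np.array(p["camera_matrix"]),np.array(p["xyz"]),r
def ray(c,px):
    K,t,r=P(c); d=r@np.linalg.solve(K,[px[0],px[1],1]); return t,d/np.linalg.norm(d)
def onz(c,px,z):
    t,d=ray(c,px); return t+d*(z-t[2])/d[2]
def proj(c,X):
    K,t,r=P(c); v=K@(r.T@(np.array(X)-t)); return v[:2]/v[2]
def tri(a,pa,b,pb):
    t1,d1=ray(a,pa);t2,d2=ray(b,pb); s=np.linalg.lstsq(np.c_[d1,-d2],t2-t1,rcond=None)[0]
    x=t1+d1*s[0];y=t2+d2*s[1]; return (x+y)/2,np.linalg.norm(x-y)
def save(n,im,s=1): cv2.imwrite("pics/"+n,cv2.resize(im,None,fx=s,fy=s,interpolation=cv2.INTER_CUBIC)[:,:,::-1])
E
python3 - <<'E'
from h import *
a=imaging.camera("scene");b=imaging.camera("top")
both=np.vstack([a,b]); save("a.png",cv2.resize(np.hstack([a,b]),(800,300)))
save("scene.png",a,1.5);save("top.png",b,1.5)
for c in("scene","top"):
    print(c,P(c)[1])
    for n in ["gate_tab","gate_socket_top","gate_socket_low","gate_free","pintle_low","pintle_top","keeper","bay","stand","counterweight","laser_collimator","cheshire","plossl","diagonal","screwdriver"]:
        print(n,[(np.round(d["pixel"]).tolist(),round(d["confidence"],2)) for d in imaging.tip_of(c,n)[:3]])
print(get_obs()["time"],get_obs()["tool_rot"])
E
```

```text
scene [ 0.97448718 -0.80385222  0.79176554]
gate_tab [([138.0, 217.0], 0.95), ([181.0, 222.0], 0.92), ([325.0, 150.0], 0.25)]
gate_socket_top [([208.0, 249.0], 0.95), ([114.0, 236.0], 0.92), ([273.0, 151.0], 0.17)]
gate_socket_low [([207.0, 271.0], 0.68), ([120.0, 247.0], 0.6), ([188.0, 262.0], 0.52)]
gate_free [([154.0, 220.0], 0.86), ([163.0, 227.0], 0.59), ([318.0, 156.0], 0.52)]
pintle_low [([294.0, 203.0], 0.87), ([210.0, 271.0], 0.57)]
pintle_top [([295.0, 184.0], 0.81)]
keeper [([321.0, 151.0], 0.7)]
bay [([323.0, 205.0], 0.66)]
stand [([189.0, 264.0], 0.72)]
counterweight [([284.0, 291.0], 0.98)]
laser_collimator [([318.0, 155.0], 0.75)]
cheshire [([316.0, 156.0], 0.63), ([296.0, 205.0], 0.16)]
plossl [([189.0, 342.0], 0.96), ([358.0, 154.0], 0.49)]
diagonal [([358.0, 153.0], 0.58), ([316.0, 152.0], 0.46)]
screwdriver [([104.0, 294.0], 0.67)]
top [ 0.36778446 -0.03208189  1.4758486 ]
gate_tab [([340.0, 204.0], 0.71), ([340.0, 256.0], 0.44)]
gate_socket_top [([339.0, 176.0], 0.74), ([357.0, 261.0], 0.42)]
gate_socket_low [([337.0, 179.0], 0.83), ([354.0, 262.0], 0.58), ([333.0, 204.0], 0.24)]
gate_free [([334.0, 228.0], 0.75), ([131.0, 186.0], 0.61), ([321.0, 253.0], 0.53)]
pintle_low [([240.0, 156.0], 0.84)]
pintle_top [([234.0, 157.0], 0.6)]
keeper [([181.0, 146.0], 0.8)]
bay [([210.0, 141.0], 0.98), ([180.0, 148.0], 0.2)]
stand [([334.0, 206.0], 0.8), ([340.0, 174.0], 0.7)]
counterweight [([319.0, 124.0], 0.69)]
laser_collimator [([131.0, 183.0], 0.57)]
cheshire [([154.0, 230.0], 0.61), ([210.0, 145.0], 0.31)]
plossl [([387.0, 157.0], 0.68)]
diagonal [([116.0, 143.0], 0.96)]
screwdriver [([385.0, 239.0], 0.77)]
1.6 [ 0.69619709  0.12374939 -0.69619132  0.12374708]
```

View pics/scene.png

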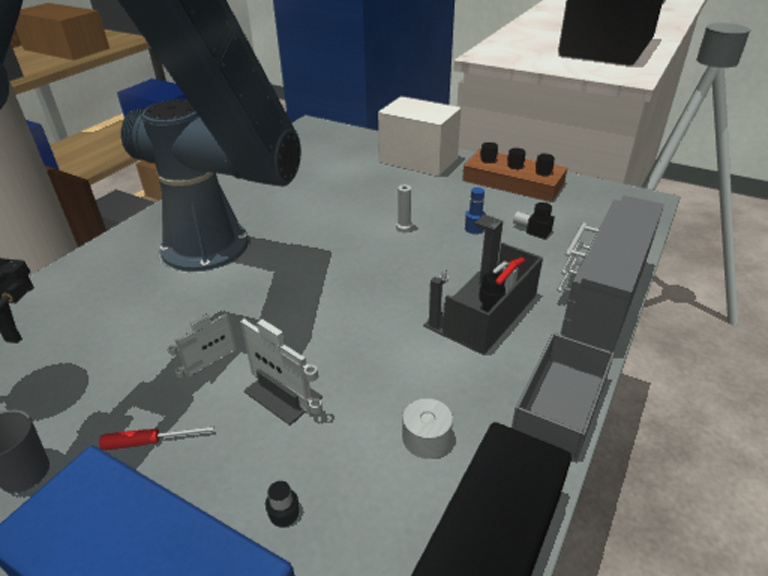

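View pics/top.png

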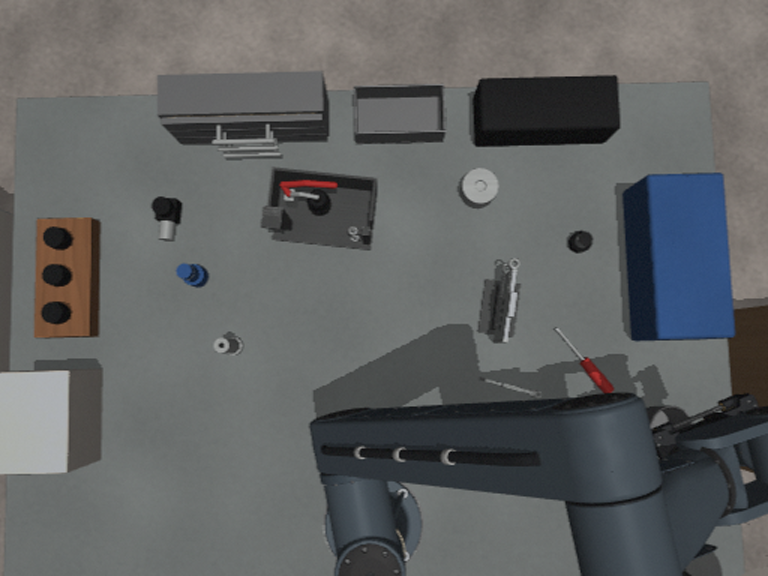

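The scene shows two gates. The one at scene (138,217), top (340,256), stands free on the bench and looks smaller. The one at scene (181,222), top (340,204), stands in the dark stand, so it fits the job. I'll confirm that in a crop and triangulate.

Run:
```python
from h import *
a=cv2.imread("pics/scene.png")[:,:,::-1]; c=a[290:440,150:350]; save("crop.png",c,3)
f=lambda s,t:print(*[np.round(x,4) for x in tri("scene",s,"top",t)])
for s,t in [((181,222),(340,204)),((138,217),(340,256)),((208,249),(339,176)),((207,271),(337,179)),((163,227),(334,228)),((294,203),(240,156)),((295,184),(234,157)),((321,151),(181,146)),((189,264),(334,206)),((323,205),(210,141))]: f(s,t)
for n,c,p,z in [("tab","top",(340,204),.149),("tab","scene",(181,222),.149),("st","top",(339,176),.104),("st","scene",(208,249),.104),("free","top",(334,228),.071),("stand","top",(334,206),0),("stand","scene",(189,264),0),("pl","top",(240,156),.032),("pl","scene",(294,203),.032),("pt","top",(234,157),.112),("pt","scene",(295,184),.112),("k","top",(181,146),.148),("bay","top",(210,141),0),("cw","top",(319,124),0),("lc","top",(131,183),0),("ch","top",(154,230),0),("plossl","scene",(189,342),0)]: print(n,c,np.round(onz(c,p,z),4))
o=get_obs();print(R.from_quat(o["tool_rot"]).as_matrix().round(3),o["position"])
```

```text
[ 0.4563 -0.2877  0.1444] 0.0044
[ 0.2994 -0.2888  0.0942] 0.0083
[ 0.5444 -0.2984  0.1038] 0.0021
[ 0.5422 -0.307   0.0311] 0.0068
[ 0.383  -0.2786  0.0871] 0.0014
[0.6272 0.0132 0.0527] 0.0029
[0.6167 0.0315 0.1068] 0.0073
[0.6407 0.1869 0.1427] 0.0102
[ 0.4612 -0.2941 -0.0013] 0.0085
[ 0.6883  0.1138 -0.0042] 0.0051
tab top [ 0.4544 -0.2883  0.149 ]
tab scene [ 0.4617 -0.29    0.149 ]
st top [ 0.5452 -0.2977  0.104 ]
st scene [ 0.5437 -0.2992  0.104 ]
free top [ 0.3837 -0.281   0.071 ]
stand top [ 0.4579 -0.2967  0.    ]
stand scene [ 0.4654 -0.2924  0.    ]
pl top [0.6297 0.0131 0.032 ]
pl scene [0.6187 0.0371 0.032 ]
pt top [0.6125 0.0294 0.112 ]
pt scene [0.6222 0.0277 0.112 ]
k top [0.6442 0.1886 0.148 ]
bay top [0.6897 0.1147 0.    ]
cw top [ 0.7389 -0.2575  0.    ]
lc top [0.5531 0.3826 0.    ]
ch top [0.3935 0.306  0.    ]
plossl scene [ 0.6038 -0.4743  0.    ]
[[ 0.     0.345 -0.939]
 [ 0.    -0.939 -0.345]
 [-1.    -0.    -0.   ]] [ 0.21539443 -0.58670248  0.22255088]
```

View pics/crop.png

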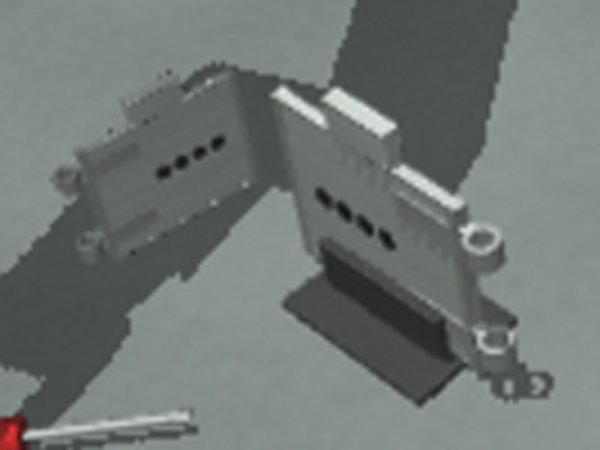

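The crop confirms it: the larger gate is in the dark stand, sockets away from the robot, and the smaller look-alike stands free to its left. I'll turn the tool −153° about its x, which keeps joint 6 in range for the later swing.

```bash
python3 -m inch '[[87,[0,0,0],[-10.3,0,0]],[87,[0,0,0],[-10.3,0,0]],[87,[0,0,0],[-10.3,0,0]],[87,[0,0,0],[-10.3,0,0]],[87,[0,0,0],[-10.3,0,0]],[87,[0,0,0],[-10.3,0,0]],[87,[0,0,0],[-10.3,0,0]],[87,[0,0,0],[-10.3,0,0]],[87,[0,0,0],[-10.3,0,0]],[87,[0,0,0],[-10.3,0,0]],[87,[0,0,0],[-10.3,0,0]],[87,[0,0,0],[-10.3,0,0]]]' 20
python3 -m inch '[[87,[0,0,0],[-10.3,0,0]],[87,[0,0,0],[-10.3,0,0]],[87,[0,0,0],[-10,0,0]],[87,[0,0,0],[0,0,0]]]'
cat > rel.py <<'E'
from h import *
def rel(target,yaw):
    o=get_obs(); M=R.from_quat(o["tool_rot"]).as_matrix(); p=np.array(o["position"])
    y=np.degrees(np.arctan2(M[1,1],M[0,1]))
    print("t",round(o["time"],2),"p",p.round(4),"yaw",y.round(2),"tilt",np.round(M[:2,0],4),"F",np.round(o["ft_force"],1),"w",round(o["grip_width"],4),"q",np.round(o["q"],2))
    print("shift tool mm",(M.T@(np.array(target)-p)*1000).round(1),"turn about x",round(-(yaw-y),2))
E
python3 -c "
from rel import *
rel([.457,-.289,.24],83.6)"
```

```text
time: 3.1
position: [0.2154, -0.5866, 0.2225]
tool_rot: [0.196, 0.68, -0.195, 0.68]
ft_force: [0.1, -0.3, -0.4]
grip_width: 0.0869
time: 3.6
position: [0.2358, -0.5816, 0.2215]
tool_rot: [0.014, 0.718, -0.021, 0.695]
ft_force: [-0.7, 0.1, 0.3]
grip_width: 0.0874
t 3.6 p [ 0.2358 -0.5816  0.2215] yaw 87.14 tilt [-0.0324 -0.0088] F [-0.7  0.1  0.3] w 0.0874 q [-1.35  0.53  1.42 -0.04  1.18 -2.85]
shift tool mm [-28.3 303.  205.5] turn about x 3.54
```

```bash
cat >> rel.py <<'E'
    c,s=np.cos(np.radians(yaw)),np.sin(np.radians(yaw)); D=np.array([[0,c,s],[0,s,-c],[-1,0,0]])
    print("rotvec deg",np.degrees(R.from_matrix(M.T@D).as_rotvec()).round(2))
E
python3 -m inch '[[87,[-5,48,32],[0,0,0]],[87,[-5,48,32],[0,0,0]],[87,[-5,48,32],[0,0,0]],[87,[-5,48,32],[0,0,0]],[87,[-5,48,32],[0,0,0]],[87,[-4,48,32],[0,0,0]]]'
python3 -c "
from rel import *
rel([.457,-.289,.24],83.6)"
```

```text
time: 4.35
position: [0.4449, -0.3043, 0.2415]
tool_rot: [0.017, 0.717, -0.028, 0.696]
ft_force: [-0.0, -1.0, 0.1]
grip_width: 0.087
t 4.35 p [ 0.4449 -0.3043  0.2415] yaw 86.37 tilt [-0.0306 -0.0142] F [-0.  -1.   0.1] w 0.087 q [-0.79  0.4   1.61 -0.03  1.14 -2.28]
shift tool mm [ 0.9 16.1 11.2] turn about x 2.77
rotvec deg [ 2.75 -1.68  0.97]
```

```bash
python3 -m inch '[[87,[1,16,11],[2.7,-1.7,1]],[87,[0,0,0],[0,0,0]]]'
python3 - <<'E'
from rel import *
rel([.457,-.289,.24],83.6)
im=imaging.camera("wrist"); save("w1.png",im,1.5)
for n,z in [("gate_tab",.149),("gate_socket_top",.104),("gate_socket_low",.024),("gate_free",.071),("stand",0)]:
  print(n,[(np.round(d["pixel"]).tolist(),round(d["confidence"],2),onz("wrist",d["pixel"],z).round(4).tolist()) for d in imaging.tip_of("wrist",n)[:3]])
print(P("wrist")[1:])
E
```

```text
time: 4.6
position: [0.4586, -0.2859, 0.2405]
tool_rot: [0.038, 0.705, -0.037, 0.707]
ft_force: [-0.4, 0.2, 0.1]
grip_width: 0.0869
t 4.6 p [ 0.4586 -0.2859  0.2405] yaw 83.92 tilt [0.0018 0.0005] F [-0.4  0.2  0.1] w 0.0869 q [-0.77  0.39  1.63  0.    1.12 -2.23]
shift tool mm [ 0.5 -3.3 -1.2] turn about x 0.32
rotvec deg [ 0.32  0.1  -0.04]
gate_tab [([246.0, 194.0], 0.68, [0.4581, -0.292, 0.149]), ([225.0, 17.0], 0.64, [0.3046, -0.2915, 0.149])]
gate_socket_top [([172.0, 14.0], 0.96, [0.2833, -0.3455, 0.104]), ([240.0, 252.0], 0.93, [0.547, -0.3105, 0.104])]
gate_socket_low [([185.0, 29.0], 0.76, [0.2755, -0.3506, 0.024]), ([245.0, 224.0], 0.61, [0.5448, -0.3062, 0.024])]
gate_free [([276.0, 39.0], 0.82, [0.3086, -0.2431, 0.071]), ([250.0, 118.0], 0.77, [0.389, -0.2811, 0.071]), ([112.0, 95.0], 0.48, [0.3461, -0.4375, 0.071])]
stand [([245.0, 169.0], 0.64, [0.4647, -0.2965, 0.0])]
(array([ 0.37832785, -0.27828677,  0.40319038]), array([[ 1.08385316e-01,  9.50881071e-01,  2.89961743e-01],
       [ 9.94108818e-01, -1.03516418e-01, -3.21249141e-02],
       [-5.31171847e-04,  2.91735395e-01, -9.56498916e-01]]))
```

View pics/w1.png

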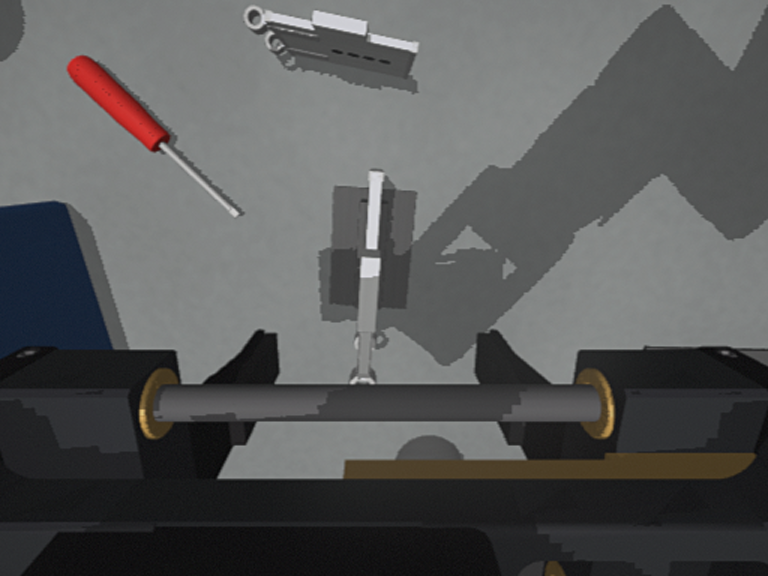

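Run:
```python
from h import *
for p,z in [((376,173),.136),((371,252),.162),((369.5,276),.162),((367,330),.136),((365,355),.136),((363,378),.122)]:
  print(p,onz("wrist",np.array(p)/1.5,z).round(4))
im=cv2.imread("pics/w1.png")[150:400,300:440]; cv2.imwrite("pics/w1c.png",cv2.resize(im,None,fx=2.4,fy=2.4))
```

```text
(376, 173) [ 0.3845 -0.2793  0.136 ]
(371, 252) [ 0.4297 -0.2873  0.162 ]
(369.5, 276) [ 0.4446 -0.2899  0.162 ]
(367, 330) [ 0.4914 -0.2975  0.136 ]
(365, 355) [ 0.5109 -0.3012  0.136 ]
(363, 378) [ 0.5374 -0.3063  0.122 ]
```

View pics/w1c.png

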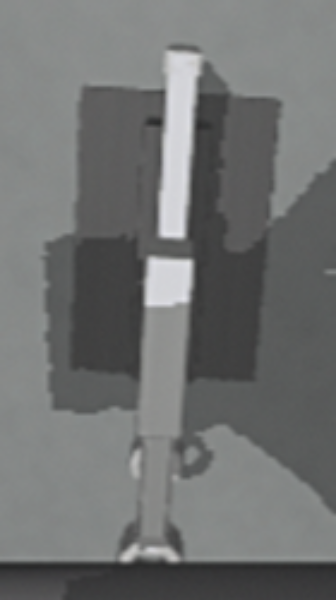

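```bash
python3 -m inch '[[87,[0,-6,0],[3.9,0,0]],[87,[50,0,0],[0,0,0]],[87,[30,0,0],[0,0,0]],[87,[24,0,0],[0,0,0]],[87,[0,0,0],[0,0,0]]]'
python3 - <<'E'
from rel import *
rel([.458,-.2923,.136],80)
E
```

```text
time: 5.52
position: [0.4567, -0.2998, 0.1346]
tool_rot: [0.065, 0.702, -0.067, 0.706]
ft_force: [-0.5, -0.5, 0.7]
grip_width: 0.0869
t 5.53 p [ 0.4567 -0.2998  0.1346] yaw 79.33 tilt [ 0.0042 -0.0035] F [-0.5 -0.5  0.7] w 0.0869 q [-0.79  0.54  1.72  0.    0.87 -2.17]
shift tool mm [-1.4  7.6 -0.1] turn about x -0.67
rotvec deg [-0.67  0.27  0.15]
```

```bash
python3 -m inch '[[87,[-1,7.5,0],[-0.6,0.3,0]],[30,[0,0,0],[0,0,0]],[0,[0,0,0],[0,0,0]],[0,[0,0,0],[0,0,0]],[0,[0,0,0],[0,0,0]],[0,[0,0,0],[0,0,0]]]' 25
python3 - <<'E'
from rel import *
rel([.458,-.2923,.136],80)
E
```

```text
time: 6.28
position: [0.46, -0.2942, 0.1396]
tool_rot: [0.059, 0.703, -0.065, 0.706]
ft_force: [0.9, -0.6, -0.0]
grip_width: 0.0448
t 6.28 p [ 0.46   -0.2942  0.1396] yaw 79.95 tilt [ 0.0042 -0.0081] F [ 0.9 -0.6 -0. ] w 0.0448 q [-0.77  0.53  1.72 -0.    0.88 -2.17]
shift tool mm [ 3.6  1.6 -2.3] turn about x -0.05
rotvec deg [-0.05  0.32  0.41]
```

```bash
python3 -m inch '[[0,[3,1.5,-2],[0,0.3,0.4]],[0,[0,0,0],[0,0,0]],[0,[0,0,0],[0,0,0]],[0,[0,0,0],[0,0,0]],[0,[0,0,0],[0,0,0]]]' 25
python3 - <<'E'
from rel import *
rel([.458,-.2923,.136],80)
E
```

```text
time: 6.9
position: [0.458, -0.2918, 0.1361]
tool_rot: [0.063, 0.705, -0.061, 0.704]
ft_force: [0.5, 0.4, 0.6]
grip_width: 0.0116
t 6.9 p [ 0.458  -0.2918  0.1361] yaw 79.94 tilt [-0.0005  0.0015] F [0.5 0.4 0.6] w 0.0116 q [-0.77  0.54  1.72  0.    0.88 -2.17]
shift tool mm [ 0.1 -0.4  0.1] turn about x -0.06
rotvec deg [-0.06 -0.04 -0.08]
```

```bash
python3 -m inch '[[0,[-10,0,0],[0,0,0]],[0,[-20,0,0],[0,0,0]],[0,[-25,0,0],[0,0,0]],[0,[-10,0,0],[0,0,0]]]' 40
python3 - <<'E'
from rel import *
rel([.47,-.1,.2],80)
a=imaging.camera("top");b=imaging.camera("scene")
A=cv2.resize(a[100:180,165:265],(700,560),interpolation=cv2.INTER_CUBIC)
B=cv2.resize(b[130:250,275:375],(467,560),interpolation=cv2.INTER_CUBIC)
save("bay.png",cv2.resize(np.hstack([A,B]),(800,384)))
for c in("top","scene"):
  for n in ["gate_tab","gate_socket_top","gate_socket_low","gate_free","pintle_low","pintle_top"]:
    print(c,n,[(np.round(d["pixel"],1).tolist(),round(d["confidence"],2)) for d in imaging.tip_of(c,n)[:2]])
E
```

```text
time: 7.4
position: [0.4556, -0.2905, 0.2006]
tool_rot: [0.064, 0.707, -0.06, 0.702]
ft_force: [0.5, -0.4, -4.9]
grip_width: 0.0116
t 7.4 p [ 0.4556 -0.2905  0.2006] yaw 79.96 tilt [-0.0075  0.0061] F [ 0.5 -0.4 -4.9] w 0.0116 q [-0.77  0.45  1.66 -0.    1.04 -2.17]
shift tool mm [  1.7 190.1 -19. ] turn about x -0.04
rotvec deg [-0.03 -0.48 -0.27]
top gate_tab []
top gate_socket_top [([341.5, 174.9], 0.63), ([180.4, 144.9], 0.24)]
top gate_socket_low [([340.8, 179.6], 0.46)]
top gate_free []
top pintle_low [([234.1, 158.3], 0.96), ([386.6, 159.7], 0.38)]
top pintle_top [([231.5, 152.7], 0.75)]
scene gate_tab [([134.4, 214.3], 0.93), ([177.5, 199.8], 0.91)]
scene gate_socket_top [([188.9, 341.6], 0.71), ([205.0, 231.9], 0.65)]
scene gate_socket_low [([119.7, 250.4], 0.94), ([205.0, 254.2], 0.64)]
scene gate_free [([154.9, 220.1], 0.88), ([159.4, 211.7], 0.59)]
scene pintle_low [([294.4, 204.1], 0.73), ([283.3, 294.5], 0.53)]
scene pintle_top []
```

View pics/bay.png

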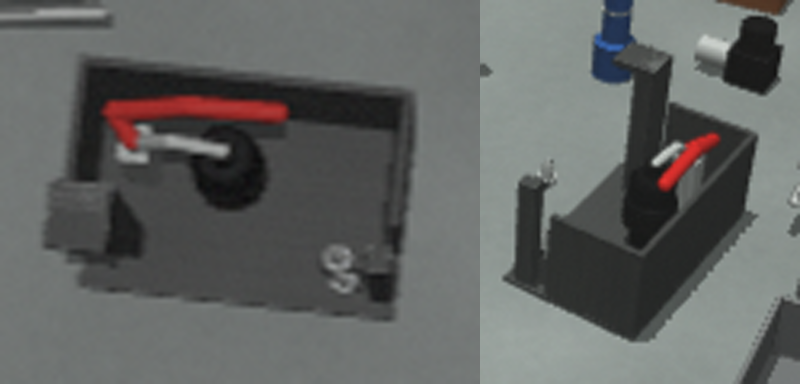

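Run:
```python
from h import *
T=lambda u,v,z:onz("top",(165+u/4.8,100+v/4.8),z)
S=lambda u,v,z:onz("scene",(275+(u-480)/3.2,130+v/3.2),z)
print("ptop root/tip",T(336,260,.112),T(336,260,.13),"plow",T(342,280,.032),T(342,280,.05))
print("scene ptop",S(547,178,.112),"tip",S(547,160,.13))
a,b=T(80,58,.101),T(412,92,.101);print("backwall",a,b,np.degrees(np.arctan2(*(a-b)[1::-1])),np.linalg.norm(a-b))
a,b=T(80,285,0.006),T(395,318,0.006);print("front",a,b,np.degrees(np.arctan2(*(a-b)[1::-1])),np.linalg.norm(a-b))
a,b=T(45,180,.156),T(45,248,.156);print("keeper left",a,b); a,b=T(112,184,.156),T(110,258,.156);print("keeper right",a,b)
print("nets",onz("top",(234.1,158.3),.032),onz("top",(231.5,152.7),.112))
```

```text
ptop root/tip [0.62141513 0.02605777 0.112     ] [0.61806772 0.02529044 0.13      ] plow [0.62222574 0.02563666 0.032     ] [0.6190537 0.0249171 0.05     ]
scene ptop [0.6278319  0.02195736 0.112     ] tip [0.62582587 0.02419325 0.13      ]
backwall [0.7634499  0.19320098 0.101     ] [ 0.73476183 -0.02619491  0.101     ] 82.55030666385275 0.22126356328091687
front [0.62803132 0.21044805 0.006     ] [ 0.59891267 -0.00984352  0.006     ] 82.47016421944733 0.22220771161764583
keeper left [0.66927766 0.20713966 0.156     ] [0.62566437 0.20752241 0.156     ]
keeper right [0.66560598 0.16479421 0.156     ] [0.61820925 0.16661159 0.156     ]
nets [0.62252202 0.03274425 0.032     ] [0.62634642 0.03690339 0.112     ]
```

```bash
python3 -m inch '[[0,[0,20,-3],[-0.5,-0.5,-0.3]],[0,[0,40,-6],[-0.5,0,0]],[0,[0,40,-6],[-0.5,0,0]],[0,[0,45,-6],[-0.5,0,0]],[0,[0,45,-6],[-0.5,0,0]],[0,[0,45,-6],[0,0,0]],[0,[0,40,-6],[0,0,0]],[0,[0,30,-6],[0,0,0]],[0,[0,15,-3],[0,0,0]],[0,[0,0,0],[0,0,0]]]' 40
python3 - <<'E'
from rel import *
rel([.465,.0457,.180],82.5)
E
```

```text
time: 9.35
position: [0.4479, 0.0524, 0.2009]
tool_rot: [0.046, 0.706, -0.043, 0.706]
ft_force: [-0.5, 0.8, -4.1]
grip_width: 0.0116
t 9.35 p [0.4479 0.0524 0.2009] yaw 82.75 tilt [0.0003 0.0048] F [-0.5  0.8 -4.1] w 0.0116 q [-0.14  0.33  1.88  0.01  0.94 -1.58]
shift tool mm [20.9 -4.6 17.8] turn about x 0.25
rotvec deg [ 0.25 -0.02 -0.27]
```

```bash
python3 -m inch '[[0,[10,-3,20],[0,0,-0.3]],[0,[10,-1,20],[0,0,0]],[0,[0,0,6],[0,0,0]],[0,[0,0,0],[0,0,0]]]' 40
python3 - <<'E'
from rel import *
rel([.4946,.0418,.180],82.5)
a=imaging.camera("top");b=imaging.camera("scene")
for c in("top","scene"):
  for n in ["gate_tab","gate_socket_top","gate_socket_low","gate_free","pintle_low","pintle_top"]:
    print(c,n,[(np.round(d["pixel"],1).tolist(),round(d["confidence"],2)) for d in imaging.tip_of(c,n)[:2]])
A=cv2.resize(a[120:200,195:275],(500,500),interpolation=cv2.INTER_CUBIC)
B=cv2.resize(b[150:250,240:320],(400,500),interpolation=cv2.INTER_CUBIC)
save("pre.png",np.hstack([A,B])[:, :])
cv2.imwrite("pics/pre.png",cv2.resize(cv2.imread("pics/pre.png"),(792,440)))
E
```

```text
time: 9.85
position: [0.4935, 0.0419, 0.1804]
tool_rot: [0.044, 0.706, -0.045, 0.705]
ft_force: [0.4, -0.8, -4.4]
grip_width: 0.012
t 9.85 p [0.4935 0.0419 0.1804] yaw 82.76 tilt [-0.0014 -0.0008] F [ 0.4 -0.8 -4.4] w 0.012 q [-0.14  0.42  1.8  -0.    0.93 -1.58]
shift tool mm [0.4 0.1 1.1] turn about x 0.26
rotvec deg [ 0.26 -0.07  0.06]
top gate_tab [([343.5, 254.1], 0.63), ([235.7, 155.7], 0.56)]
top gate_socket_top [([319.7, 123.2], 0.65)]
top gate_socket_low [([353.2, 262.5], 0.46), ([234.5, 151.9], 0.28)]
top gate_free [([322.6, 254.7], 0.43), ([230.8, 218.7], 0.41)]
top pintle_low [([235.3, 160.2], 0.88)]
top pintle_top [([233.5, 152.9], 0.84), ([335.4, 205.6], 0.62)]
scene gate_tab [([134.0, 217.5], 0.84), ([262.3, 145.6], 0.61)]
scene gate_socket_top [([116.4, 233.4], 0.78), ([282.6, 169.6], 0.67)]
scene gate_socket_low [([281.1, 193.2], 0.82), ([120.0, 248.2], 0.59)]
scene gate_free [([240.5, 159.6], 0.59), ([157.3, 220.4], 0.56)]
scene pintle_low [([294.4, 205.9], 0.76)]
scene pintle_top [([295.1, 183.5], 0.58)]
```

View pics/pre.png

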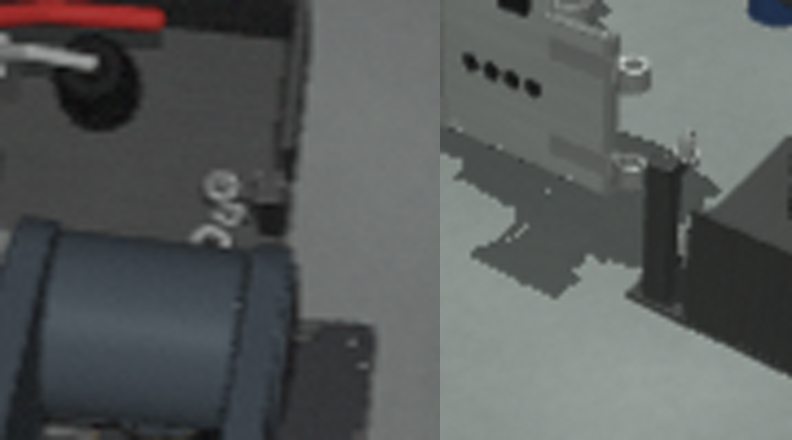

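Run:
```python
from h import *
T=lambda u,v,z:onz("top",(195+u/5.5,120+v/5.5),z)
S=lambda u,v,z:onz("scene",(240+(u-440)/4.4,150+v/4.4),z)
print("T sock rim top pt",T(210,227,.166),"minus 11mm; left/right",T(189,240,.166),T(232,240,.166))
print("T ptop",T(221,187,.112),T(221,187,.12),"plow",T(230,213,.032),T(230,213,.04))
print("S sock",S(634,64,.166),S(630,162,.086))
print("S ptop",S(690,158,.112),S(690,137,.13),"plow",S(684,244,.032),S(684,222,.05))
for X in [(.5817,.0303,.166),(.6225,.025,.13),(.6225,.025,.112),(.6225,.025,.032)]: 
  s=proj("scene",X);t=proj("top",X);print((s-[240,150])*4.4+[440,0],(t-[195,120])*5.5)
```

```text
T sock rim top pt [0.58993064 0.02967436 0.166     ] minus 11mm; left/right [0.58306325 0.04126827 0.166     ] [0.58245437 0.01784018 0.166     ]
T ptop [0.62192829 0.02547785 0.112     ] [0.62043755 0.02514022 0.12      ] plow [0.62085844 0.02378675 0.032     ] [0.61945622 0.02347719 0.04      ]
S sock [0.58381229 0.03052071 0.166     ] [0.58366272 0.03014663 0.086     ]
S ptop [0.63062539 0.02193521 0.112     ] [0.63032115 0.02043942 0.13      ] plow [0.62742358 0.02866051 0.032     ] [0.62585148 0.02998958 0.05      ]
[630.92620063  63.30067834] [209.17337773 241.95637811]
[681.99423543 129.90626586] [220.34636758 180.11098308]
[680.69322868 151.94135165] [221.81827014 185.98641616]
[675.20983976 244.81323393] [227.92324086 210.3557922 ]
```

Sockets line up laterally with the pins; about 43 mm remain straight ahead.

```bash
python3 -m inch '[[0,[0,0,12],[0.2,0,0]],[0,[0,0,12],[0,0,0]],[0,[0,0,12],[0,0,0]],[0,[0,0,6],[0,0,0]],[0,[0,0,0],[0,0,0]]]' 40
python3 - <<'E'
from rel import *
rel([.624-.0882,.025+.0116,.180],82.5)
a=imaging.camera("top");b=imaging.camera("scene")
A=cv2.resize(a[120:200,195:275],(500,500),interpolation=cv2.INTER_CUBIC)
B=cv2.resize(b[150:230,260:324],(400,500),interpolation=cv2.INTER_CUBIC)
save("in.png",np.hstack([A,B])[:, :])
cv2.imwrite("pics/in.png",cv2.resize(cv2.imread("pics/in.png"),(792,440)))
E
```

```text
time: 11.18
position: [0.5393, 0.0362, 0.1804]
tool_rot: [0.045, 0.705, -0.046, 0.706]
ft_force: [0.1, -0.1, -4.4]
grip_width: 0.0117
t 11.18 p [0.5393 0.0362 0.1804] yaw 82.58 tilt [ 0.001  -0.0012] F [ 0.1 -0.1 -4.4] w 0.0117 q [-0.14  0.47  1.69 -0.    0.98 -1.58]
shift tool mm [ 0.4 -0.1 -3.5] turn about x 0.08
rotvec deg [0.08 0.06 0.06]
```

View pics/in.png

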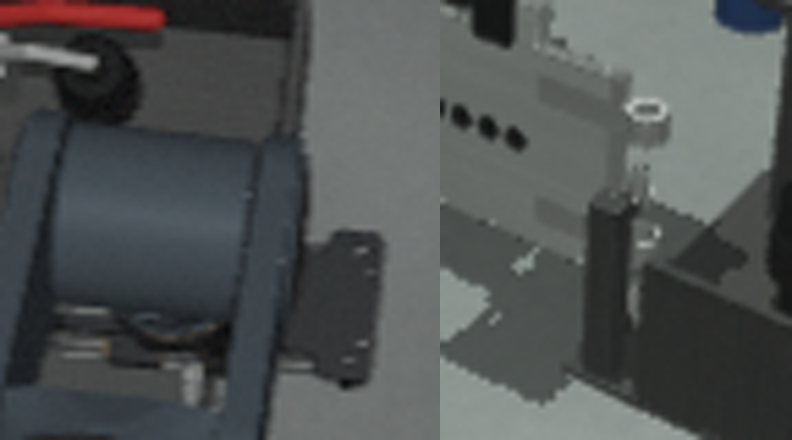

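```bash
python3 -m inch '[[0,[0,0,-2.5],[0,0,0]],[0,[8,0,0],[0,0,0]],[0,[6,0,0],[0,0,0]],[0,[4,0,0],[0,0,0]]]' 40
python3 - <<'E'
from rel import *
rel([.536,.0364,.144],82.5)
E
```

```text
time: 11.78
position: [0.5342, 0.0371, 0.1612]
tool_rot: [0.045, 0.706, -0.046, 0.705]
ft_force: [-0.3, -0.1, -4.6]
grip_width: 0.0118
t 11.78 p [0.5342 0.0371 0.1612] yaw 82.59 tilt [-0.0016 -0.0008] F [-0.3 -0.1 -4.6] w 0.0118 q [-0.14  0.49  1.72 -0.    0.93 -1.58]
shift tool mm [17.2 -0.4  1.9] turn about x 0.09
rotvec deg [ 0.09 -0.09  0.06]
```

```bash
python3 -m inch '[[0,[0,-0.5,2],[0,0,0]],[0,[3,0,0],[0,0,0]],[0,[3,0,0],[0,0,0]]]' 40
python3 - <<'E'
from rel import *
rel([.536,.0364,.144],82.5)
E
```

```text
time: 12.15
position: [0.5364, 0.0362, 0.1546]
tool_rot: [0.045, 0.706, -0.046, 0.705]
ft_force: [-0.6, 0.7, -4.7]
grip_width: 0.0114
t 12.15 p [0.5364 0.0362 0.1546] yaw 82.6 tilt [-0.0017 -0.0008] F [-0.6  0.7 -4.7] w 0.0114 q [-0.14  0.51  1.72 -0.    0.92 -1.58]
shift tool mm [10.6  0.1 -0.4] turn about x 0.1
rotvec deg [ 0.1  -0.09  0.06]
```

```bash
python3 -m inch '[[0,[3,0,0],[0,0,0]],[0,[3,0,0],[0,0,0]],[0,[2,0,0],[0,0,0]]]' 40
python3 - <<'E'
from rel import *
rel([.536,.0364,.144],82.5)
E
```

```text
time: 12.52
position: [0.5365, 0.0362, 0.146]
tool_rot: [0.045, 0.706, -0.046, 0.705]
ft_force: [-0.1, -0.6, -5.1]
grip_width: 0.0116
t 12.53 p [0.5365 0.0362 0.146 ] yaw 82.59 tilt [-0.0016 -0.0008] F [-0.1 -0.6 -5.1] w 0.0116 q [-0.14  0.52  1.73 -0.    0.9  -1.58]
shift tool mm [ 2.   0.2 -0.5] turn about x 0.09
rotvec deg [ 0.09 -0.08  0.06]
```

```bash
python3 -m inch '[[0,[1.5,0,0],[0,0,0]],[0,[1.5,0,0],[0,0,0]],[0,[1,0,0],[0,0,0]]]' 40
python3 - <<'E'
from rel import *
rel([.536,.0364,.144],82.5)
b=imaging.camera("scene"); save("seat.png",b[140:230,230:330],6)
E
```

```text
time: 12.9
position: [0.5361, 0.0363, 0.1434]
tool_rot: [0.045, 0.706, -0.046, 0.705]
ft_force: [-3.6, 0.3, 6.7]
grip_width: 0.0117
t 12.9 p [0.5361 0.0363 0.1434] yaw 82.6 tilt [-0.0016 -0.001 ] F [-3.6  0.3  6.7] w 0.0117 q [-0.14  0.52  1.73 -0.    0.89 -1.58]
shift tool mm [-0.6  0.1 -0.1] turn about x 0.1
rotvec deg [ 0.1  -0.08  0.07]
```

View pics/seat.png

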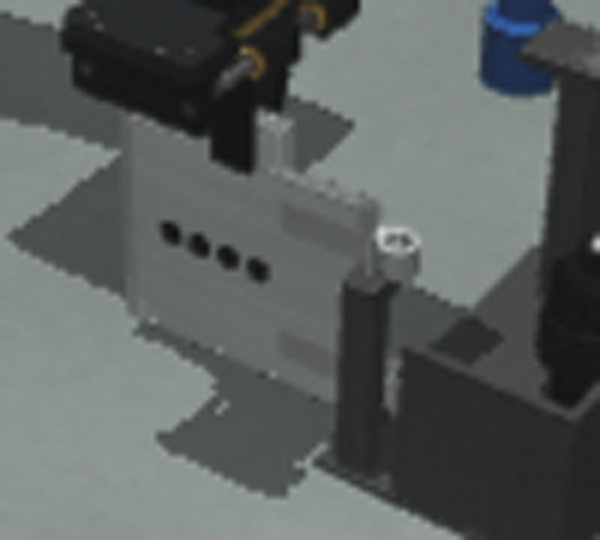

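Seating shows as a jump of about 11 N at the expected height, and the upper pin is visible inside its socket. I'll loosen the fingers to a cage around the tab and swing along the 89 mm arc.

```bash
python3 -m inch '[[18,[0,0,0],[0,0,0]],[18,[-2,0,0],[0,0,0]],[18,[0,0,0],[0,0,0]]]' 20
python3 -m inch '[[18,[0,10.8,0.7],[7,0,0]],[18,[0,10.8,0.7],[7,0,0]],[18,[0,10.8,0.7],[7,0,0]],[18,[0,10.8,0.7],[7,0,0]],[18,[0,10.8,0.7],[7,0,0]]]'
cat >> rel.py <<'E'
def arc(deg,z=.146,H=(.6245,.0245),r=.089):
    y=82.5-deg; g=np.radians(y+90)
    rel([H[0]+r*np.cos(g),H[1]+r*np.sin(g),z],y)
E
python3 -c "
from rel import *
arc(35)"
```

```text
time: 13.32
position: [0.5387, 0.0359, 0.1468]
tool_rot: [0.045, 0.704, -0.046, 0.707]
ft_force: [-0.1, -0.7, -0.8]
grip_width: 0.0175
time: 13.95
position: [0.5627, 0.0839, 0.1468]
tool_rot: [0.262, 0.654, -0.263, 0.659]
ft_force: [0.5, 0.6, 1.6]
grip_width: 0.0181
t 13.95 p [0.5627 0.0839 0.1468] yaw 46.4 tilt [ 0.0053 -0.0032] F [0.5 0.6 1.6] w 0.0181 q [-0.05  0.55  1.65 -0.    0.93 -0.85]
shift tool mm [ 0.8 -2.1 -3.3] turn about x -1.1
rotvec deg [-1.1   0.35 -0.07]
```

```bash
python3 -m inch '[[18,[0,8.5,-2.5],[6,0,0]],[18,[0,10.8,0.7],[7,0,0]],[18,[0,10.8,0.7],[7,0,0]],[18,[0,10.8,0.7],[7,0,0]],[18,[0,7.8,0.4],[5,0,0]],[18,[0,7.8,0.4],[5,0,0]]]'
python3 - <<'E'
from rel import *
arc(75)
b=imaging.camera("scene"); save("mid.png",b[120:230,230:350],5)
E
```

```text
time: 14.7
position: [0.6117, 0.1123, 0.1462]
tool_rot: [0.463, 0.532, -0.463, 0.536]
ft_force: [-0.0, -0.3, 0.5]
grip_width: 0.0181
t 14.7 p [0.6117 0.1123 0.1462] yaw 8.19 tilt [ 0.0041 -0.004 ] F [-0.  -0.3  0.5] w 0.0181 q [ 0.    0.61  1.51 -0.    1.01 -0.14]
shift tool mm [ 0.2  1.3 -0.3] turn about x 0.69
rotvec deg [ 0.69  0.26 -0.2 ]
```

View pics/mid.png

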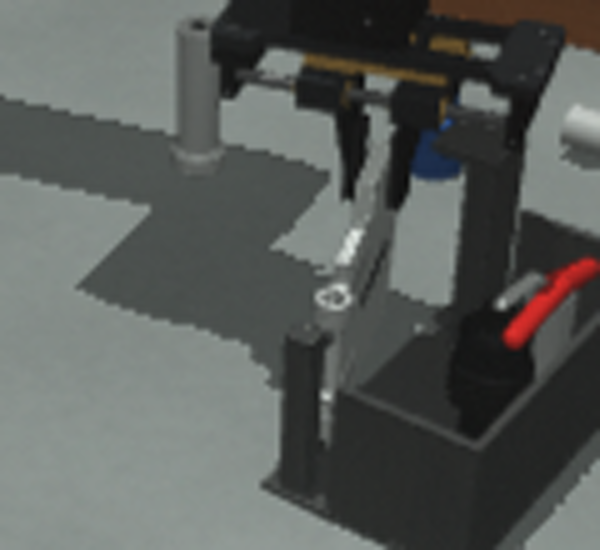

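```bash
python3 -m inch '[[18,[0,6.2,0],[4.5,0,0]],[18,[0,6.2,0.2],[4,0,0]],[18,[0,4.7,0.2],[3,0,0]],[18,[0,3.1,0.1],[2,0,0]],[18,[0,2,0],[1.3,0,0]],[18,[0,0,0],[0,0,0]]]'
python3 - <<'E'
from rel import *
arc(90)
E
```

```text
time: 15.5
position: [0.6346, 0.1125, 0.1454]
tool_rot: [-0.529, -0.467, 0.529, -0.471]
ft_force: [-0.1, 0.3, 0.8]
grip_width: 0.0178
t 15.5 p [0.6346 0.1125 0.1454] yaw -6.9 tilt [ 0.0034 -0.0039] F [-0.1  0.3  0.8] w 0.0178 q [ 0.    0.64  1.45 -0.    1.04  0.13]
shift tool mm [-0.6  1.4 -0.4] turn about x 0.6
rotvec deg [ 0.6   0.2  -0.22]
```

```bash
python3 -m inch '[[18,[0,1.5,0],[1,0,0]],[18,[0,1.5,0],[0.5,0,0]],[18,[0,1,0],[0,0,0]]]'
python3 - <<'E'
from rel import *
arc(90)
b=imaging.camera("scene"); a=imaging.camera("top")
for c in("top","scene"):
  for n,z in [("gate_free",.079),("gate_tab",.157)]:
    print(c,n,[(np.round(d["pixel"],1).tolist(),round(d["confidence"],2),onz(c,d["pixel"],z).round(3)) for d in imaging.tip_of(c,n)[:3]])
save("shut.png",np.hstack([b[110:220,270:350],a[110:190,170:250].repeat(1,0)[:80] if 0 else cv2.resize(a[115:180,180:245],(110,110))]),4)
E
```

```text
time: 15.88
position: [0.6384, 0.112, 0.1454]
tool_rot: [-0.535, -0.46, 0.536, -0.463]
ft_force: [-0.4, 0.9, 1.2]
grip_width: 0.0181
t 15.88 p [0.6384 0.112  0.1454] yaw -8.46 tilt [ 0.0028 -0.0037] F [-0.4  0.9  1.2] w 0.0181 q [ 0.    0.65  1.44 -0.    1.05  0.15]
shift tool mm [-0.6 -2.3 -0.4] turn about x -0.96
rotvec deg [-0.96  0.19 -0.19]
top gate_free [([324.3, 252.7], 0.6, array([ 0.307, -0.246,  0.079])), ([210.5, 142.0], 0.55, array([0.669, 0.105, 0.079]))]
top gate_tab [([204.1, 145.4], 0.66, array([0.642, 0.117, 0.157])), ([180.9, 143.9], 0.55, array([0.649, 0.187, 0.157])), ([341.3, 256.0], 0.48, array([ 0.3  , -0.284,  0.157]))]
scene gate_free [([155.0, 219.4], 0.64, array([ 0.336, -0.26 ,  0.079])), ([322.5, 167.1], 0.57, array([0.645, 0.192, 0.079]))]
scene gate_tab [([317.5, 157.7], 0.8, array([0.649, 0.122, 0.157])), ([133.0, 217.1], 0.75, array([ 0.353, -0.339,  0.157])), ([358.4, 156.0], 0.72, array([0.752, 0.187, 0.157]))]
```

View pics/shut.png

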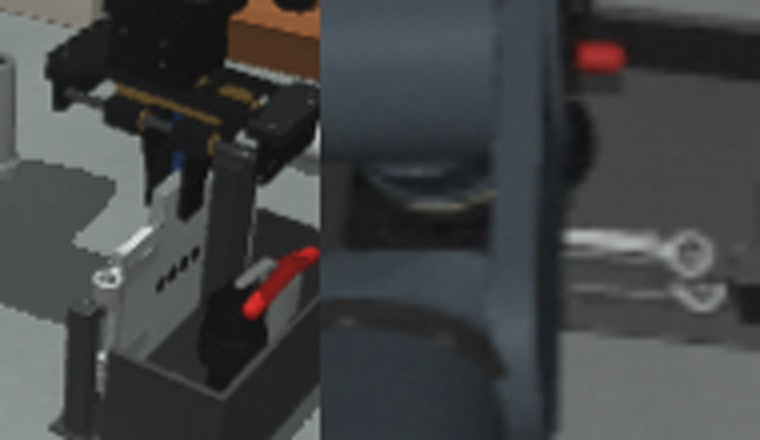

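```bash
python3 -m inch '[[10,[0,-1.5,0],[-0.8,0,0]],[0,[0,0,0],[0,0,0]],[0,[0,0,0],[0,0,0]],[0,[0,0,0],[0,0,0]]]' 6
python3 - <<'E'
from rel import *
arc(90)
E
```

```text
time: 16.68
position: [0.6358, 0.1127, 0.1447]
tool_rot: [-0.531, -0.465, 0.533, -0.467]
ft_force: [-0.1, -0.2, -0.3]
grip_width: 0.0117
t 16.68 p [0.6358 0.1127 0.1447] yaw -7.59 tilt [ 0.0008 -0.0033] F [-0.1 -0.2 -0.3] w 0.0117 q [ 0.    0.64  1.45 -0.    1.05  0.14]
shift tool mm [-1.3  0.3 -0. ] turn about x -0.09
rotvec deg [-0.09  0.18 -0.07]
```

Tab held exactly on the closed line, no load. Release gradually and rise.

```bash
python3 -m inch '[[14,[0,0,0],[0,0,0]],[25,[0,0,0],[0,0,0]],[40,[0,0,0],[0,0,0]],[40,[0,0,0],[0,0,0]],[40,[0,0,0],[0,0,0]]]'
python3 -m inch '[[40,[-10,0,0],[0,0,0]],[40,[-20,0,0],[0,0,0]],[40,[-40,0,0],[0,0,0]],[40,[-50,0,0],[0,0,0]],[40,[-50,0,0],[0,0,0]],[40,[0,0,-60],[0,0,0]],[40,[0,0,-60],[0,0,0]],[40,[0,0,-60],[0,0,0]],[40,[0,0,0],[0,0,0]]]'
python3 - <<'E'
from rel import *
arc(90)
b=imaging.camera("scene"); a=imaging.camera("top")
for c in("top","scene"):
  for n,z in [("gate_free",.079),("gate_tab",.157)]:
    print(c,n,[(np.round(d["pixel"],1).tolist(),round(d["confidence"],2),onz(c,d["pixel"],z).round(3)) for d in imaging.tip_of(c,n)[:3]])
save("final.png",np.hstack([cv2.resize(b[110:220,270:350],(320,440)),cv2.resize(a[115:180,175:245],(474,440))]))
E
```

```text
time: 17.3
position: [0.637, 0.1121, 0.1455]
tool_rot: [0.532, 0.464, -0.532, 0.468]
ft_force: [0.3, -0.8, -0.1]
grip_width: 0.0388
time: 18.42
position: [0.6627, 0.2949, 0.3283]
tool_rot: [0.536, 0.461, -0.53, 0.468]
ft_force: [0.7, -1.0, -0.3]
grip_width: 0.0403
t 18.43 p [0.6627 0.2949 0.3283] yaw -7.82 tilt [ 0.0128 -0.0019] F [ 0.7 -1.  -0.3] w 0.0403 q [ 0.27  0.59  1.02 -0.01  1.52  0.4 ]
shift tool mm [182.3  -3.9 184. ] turn about x -0.32
rotvec deg [-0.32  0.01 -0.74]
top gate_free [([186.9, 148.8], 0.68, array([0.649, 0.181, 0.079])), ([320.8, 250.8], 0.64, array([ 0.313, -0.235,  0.079]))]
top gate_tab [([202.7, 149.6], 0.74, array([0.63 , 0.122, 0.157])), ([341.0, 256.0], 0.64, array([ 0.3  , -0.283,  0.157]))]
scene gate_free [([322.4, 167.8], 0.75, array([0.646, 0.188, 0.079])), ([155.5, 218.8], 0.58, array([ 0.336, -0.258,  0.079])), ([190.3, 341.0], 0.38, array([ 0.642, -0.504,  0.079]))]
scene gate_tab [([133.0, 217.1], 0.82, array([ 0.353, -0.339,  0.157])), ([314.7, 156.9], 0.76, array([0.64 , 0.122, 0.157]))]
```

View pics/final.png

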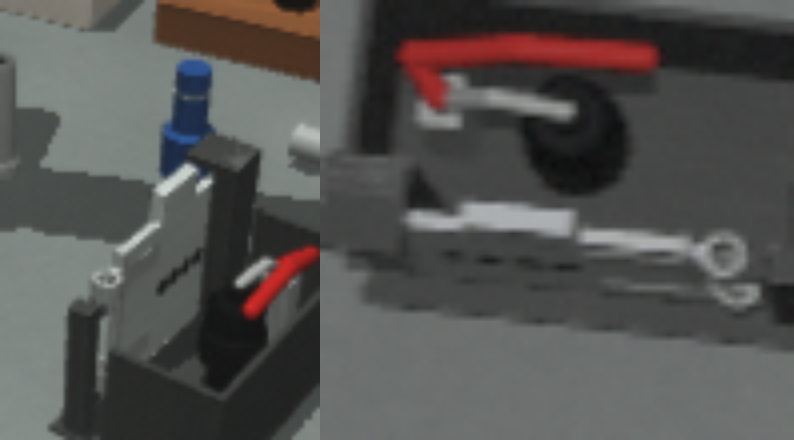

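The gate stands shut with its free end under the keeper lip (top px ~187,149). I'll check that it's still, then hand in.

Run:
```python
from rel import *
a=imaging.camera("top").astype(int)
for i in range(8): b=imaging.camera("top").astype(int)
print("diff",abs(a-b)[115:180,175:245].max(),np.abs(get_obs()["joint_velocities"]).max())
if abs(a-b)[115:180,175:245].max()<40: print("handed",robot.hand_in())
```

```text
diff 11 0.003974229212538746
the job is handed in; nothing more can be done
handed None
```

The larger gate is hung on both pintles, swung shut under the keeper lip and released. The job is handed in at about 19 s of the 61 s allowed. The hand-in gives no verdict, so this rests on my own checks.

- **Seating:** the upward force jumped about 11 N at the expected seat height. The camera showed the upper pin inside its socket; the lower one was mostly hidden behind the post.
- **Shut position:** the free edge measured about (0.648, 0.185) m, against a closed line at about (0.646, 0.187). The final top and scene pictures show it under the lip.
- **At rest:** the gate area did not change over 0.4 s of pictures (only image noise). The arm was clear of everything and still.
- **Stop not felt:** I never felt the gate touch the stop. I closed the fingers on the tab at the closed line and then released it there.
- **Camera disagreement:** the two cameras placed the pintle up to about 6 mm apart. I used their relative readings instead, and the sockets went on without contact until seated.
- **Bystanders:** the arm met no unexpected contact, but I did not measure the other objects again at the end.

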